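Fetch the crucible from behind the bottle and the tin

TASK

The small crucible at the back of the storage caddy is hemmed in by the bottle and the tin: first move both of those out into the white enamel tray, leaving the crucible where it is, then stand the crucible in the middle of the round ceramic pedestal of the loading unit while the two wait in the tray. Finally put the bottle and the tin back into the caddy, each on exactly the spot where it stood at the start (remember which stood where). Set everything down upright and gently, without dropping or tipping anything, let go of it all, and leave the beaker, the carton and the wrench in their places.

Things in the scene. Friction and masses are not known exactly. Their poses are not given: they have to be found in the camera images.
- bottle: White plastic bottle, upright, round: body 50 mm in diameter and 85 mm high, a short neck (40 mm in diameter, 6 mm high), then a grey cap 46 mm in diameter and 19 mm high; 110 mm high in all, about 250 g; origin at the centre of its underside, z up. It stands in the caddy, either on the left or on the right of the crucible.
- tin: Round steel tin, upright: 60 mm in diameter, 100 mm high, of which the top 10 mm is a dark lid 62 mm in diameter; about 350 g; origin at the centre of its underside, z up. It stands in the caddy on the other side from the bottle, their centres about 90 mm apart.
- crucible: Small open white ceramic crucible, 28 mm in diameter at its rim, narrowing slightly to 26 mm at 6 mm above its foot, which is 21 mm in diameter; 30 mm high, about 20 g; origin at the centre of its underside, z up. It stands in the caddy behind the gap between the bottle and the tin, which are so close and tall that the gripper cannot come down on it until they are gone.
- bay: Aluminium storage caddy, fixed: floor 190 mm (its x) by 220 mm (its y), 4 mm thick; walls 3 mm thick, rising 40 mm above the bench, at the back (+x) and both sides; front (-x) open. Origin under the floor's centre, on the bench. Bottle and tin stand on its floor at about x = -20, y = +45 and -45 mm (either way round), the crucible at about x = +22, y = 0.
- tray: Side area: white enamelled tray with a blue edge, fixed to the bench, on one side of the caddy or the other: 190 mm (its x) by 140 mm (its y), wall 3 mm thick and 18 mm high. Origin at the centre of its underside; its inner floor is about 3 mm above it. Room for bottle and tin side by side along its x axis.
- loader: Loading unit, fixed to the bench on the other side from the tray: grey box 120 x 120 x 42 mm, and on it, in the middle, a dark steel collar, a steel stem and a flat round white ceramic pedestal disc, 46 mm in diameter, whose top lies 74 mm above the bench. Origin at the centre of the box's underside, straight below the middle of the pedestal.
- beaker: Bystander: empty glass beaker, 68 mm in diameter, 85 mm high, standing on the bench beyond the work; origin at the centre of its underside, z up. Leave it.
- carton: Bystander: closed cardboard carton 60 x 80 x 55 mm on the bench beyond the work; origin at the centre of its underside, z up. Leave it.
- wrench: Bystander: steel open-ended wrench, 160 mm long, lying on the bench between the robot and the caddy; its length is its x axis. Leave it.

How it is judged:
On the way, in this order (a step that is already met when the one before it is completed fails the run):
1. bottle and tin stand released in the tray, the crucible still in its place (x of bottle in the frame of tray between -0.08 and 0.08 m and y of bottle in the frame of tray between -0.055 and 0.055 m and z of each of bottle, tin in the frame of tray below 0.012 m and contact force between the fingers and bottle below 0.3 N and linear speed of each of bottle, tin below 0.03 m/s and angle between each of bottle, tin's own z axis and vertical below 0.1 rad and x of tin in the frame of tray between -0.08 and 0.08 m and y of tin in the frame of tray between -0.055 and 0.055 m and contact force between the fingers and tin below 0.3 N and distance of crucible from where it was at the start of the episode below 0.02 m), for 0.2 s.
2. the crucible stands released on the pedestal, bottle and tin still in the tray (horizontal distance between crucible and loader below 0.01 m and z of crucible in the frame of loader between 0.07 and 0.079 m and contact force between the fingers and crucible below 0.3 N and linear speed of each of crucible, bottle, tin below 0.03 m/s and angle between each of crucible, bottle, tin's own z axis and vertical below 0.1 rad and x of bottle in the frame of tray between -0.08 and 0.08 m and y of bottle in the frame of tray between -0.055 and 0.055 m and z of each of bottle, tin in the frame of tray below 0.012 m and contact force between the fingers and bottle below 0.3 N and x of tin in the frame of tray between -0.08 and 0.08 m and y of tin in the frame of tray between -0.055 and 0.055 m and contact force between the fingers and tin below 0.3 N), for 0.2 s.
At the end, for the whole second after the job is handed in: The crucible stands upright (within 0.1 rad) on the pedestal disc, its centre within 10 mm of the pedestal's middle; bottle and tin stand upright (within 0.1 rad) in the caddy, each within 15 mm of where it stood at the start; all released and at rest (horizontal distance between crucible and loader below 0.01 m and z of crucible in the frame of loader between 0.07 and 0.079 m and contact force between the fingers and crucible below 0.3 N and linear speed of each of crucible, bottle, tin below 0.03 m/s and angle between each of crucible, bottle, tin's own z axis and vertical below 0.1 rad and distance of each of bottle, tin from where it was at the start of the episode below 0.015 m and contact force between the fingers and bottle below 0.3 N and contact force between the fingers and tin below 0.3 N); the robot touches nothing.
It fails at once if the bottle, tin or crucible is tipped over (angle between any of bottle, tin, crucible's own z axis and vertical above 0.6 rad).
It fails at once if the bottle, tin or crucible is dropped (falls more than about 25 mm) or knocked flying ((contact force between the fingers and bottle below 0.05 N and linear speed of bottle above 0.7 m/s) or (contact force between the fingers and tin below 0.05 N and linear speed of tin above 0.7 m/s) or (contact force between the fingers and crucible below 0.05 N and linear speed of crucible above 0.7 m/s)).
It fails at once if the beaker, carton or wrench is moved by more than 30 mm (distance of any of beaker, carton, wrench from where it was at the start of the episode above 0.03 m).
It also fails if it takes over 128 s, if anything falls off the work surface, if the arm or the gripper's body presses on something with over 40 N, if the wrist force passes 120 N, or if a joint passes its speed limit or range.

ROBOT

A 6-joint arm with a two-finger parallel gripper is mounted at the origin on the work surface. World frame = base frame: x ahead of the robot, y to its left, z up, the work surface at z = 0. Lengths are in m, angles in rad, forces in N, time in s.
With the tool pointing down it reaches from about 0.375 to 0.75 m from the base axis. Payload 9 kg.
Tool frame: the origin (TCP) lies at the very end of the fingers, on their centre line; the grasp point (between the pads) lies 19 mm behind it (ctrl.grip_point_offset is the distance from the TCP to the grasp point, in m); z points along the fingers, y is the line along which they close (so a half turn about z gives the same grasp; the last joint's range is limited). The gripper opens to 85 mm and grips with 20 to 120 N. Pads are 22 mm wide; open, the fingers measure 114 mm over their backs; the gripper's body (76 mm by 85 mm) begins 54 mm behind the grasp point. The pads swing forward as they close: fully open they stand 13 mm farther back than shut.
Start: joints at [0.96, 0.104, 0.097, 1.564, 0, 1.353], TCP at [0.23, 0.554, 0.21] pointing down, gripper open.
Joint ranges: [-2.99, 2.99], [-0.84, 1.86], [-1.1, 1.16], [-1.84, 2.11], [-1.51, 1.56], [-3.14, 3.14]. Speed limits (rad/s): [2.22, 2.22, 2.57, 3.14, 3.14, 3.14].

INTERFACE

Orientations are given as a unit quaternion [x, y, z, w].
In Python, from bench import ctrl gives the robot as it stands.
- The arm moves only by the tool hand_motion, called after "Emit:" by a JSON object that holds its "method" and its "body". Schema: {"type":"object","properties":{"steps":{"type":"object","properties":{"increments":{"type":"array","items":{"type":"array","items":{"type":"number"},"minItems":6,"maxItems":6},"minItems":1,"maxItems":20}},"additionalProperties":false,"required":["increments"]},"finger_gap":{"type":"number"},"only":{"type":"string"},"quiet":{"type":"boolean"},"lines":{"type":"string"}},"required":["steps"],"additionalProperties":false}. steps is an object whose key "increments" holds a list of rows, 1 to 20 of them, each of 6 numbers: dx, dy, dz in fractions of the full range, 1 being 800 mm, then a rotation vector rx, ry, rz in fractions of the full range, 1 being 4 rad; each row shifts and turns the commanded pose from where the row before left it, along the tool's axes as they then stand; what a row does not reach is not made up. A row lasts 1/12 s, in which the tool goes at most 0.0417 m and 0.125 rad, less where a joint would pass 70% of its speed; a pose out of reach is approached as far as the arm can. finger_gap is the finger opening in m, set as the call begins (left out keeps the last). The fingers move at their own pace and stop on an object; the grip force is fixed at half the most. Time passes only in rows, so rows that do not move let the fingers close. The tool returns the time, the measured TCP pose, the force, the opening and the grip force at its end. only (a regular expression) keeps the lines of the reply that match it, lines (a string "A,B") keeps lines A to B, and quiet returns only ok. Shift and turn numbers lie between -1 and 1, and a call with a number outside is refused. Input that does not fit is refused with a message, and nothing moves.
- ctrl.get_state(): the state, without advancing time (a new reading comes with each control period).
- ctrl.get_image(name): name is "side" or "top"; returns the picture (400x640x3 uint8, red, green, blue); there is no depth.
- ctrl.calibration(name): a dict with "K" (3x3 intrinsics, pixels), "world_to_cam" (4x4, takes a point from world to camera coordinates). Camera axes: x right, y down, z forward; pixel columns grow to the right and rows downward; lengths in m; the calibration is good to about 2 mm. A picture is of the moment at which its call begins. calibration takes no time and is no camera call.
- ctrl.hand_in(): hands the job in; it is judged then, once.
The state is a dict: "time": time; "joint_positions": joint angles; "dq": joint speeds; "joint_torque": joint torques, N m; "tcp_pos": TCP position; "ee_rot": TCP orientation; "force": force on the tool from outside, world axes, zero at the start; "moment": the same for the moment, N m; "opening": finger opening in m; "gripper_force": force on a finger pad.
Only numpy, scipy, OpenCV 4.12 (cv2) and the standard library are available. Lean on these libraries where they do the work, as an engineer would, in place of code of your own. Each camera call takes 0.05 s, during which the arm holds its last target. There are 200 camera calls.

## Working session

There is one attempt and no reset: what is moved stays moved. The work goes in short steps, Python scripts to look and compute and a tool call to move; the robot and the scene stay as the last step left them, time stands still between calls to the robot, and variables do not carry over. Pictures are saved under pics/ and viewed, at most 14 in all, crops included, and the job is handed in when it is done.

```bash
ls; mkdir -p pics; python3 - <<'E'
from bench import ctrl
import cv2
s=ctrl.get_state();print(s)
for n in("side","top"):
    cv2.imwrite(f"pics/{n}0.png",ctrl.get_image(n)[:,:,::-1]);c=ctrl.calibration(n);print(n,c)
E
```

```text
bench.py
pics
{'time': 0.0, 'joint_positions': array([ 9.60314737e-01,  1.04696946e-01,  9.64641248e-02,  1.56389004e+00,
       -7.79278587e-06,  1.35311743e+00]), 'dq': array([-0.0005498 ,  0.0004884 , -0.0009245 , -0.00054888, -0.00032637,
       -0.00060354]), 'joint_torque': array([-1.27348798e-03, -5.56929231e+01,  5.03650153e+01,  1.71577820e-02,
       -4.27092373e-04, -2.15271470e-06]), 'tcp_pos': array([0.2294386 , 0.55401016, 0.20872089]), 'ee_rot': array([ 1.95141088e-01,  9.80774957e-01, -6.08779605e-04, -2.63296989e-04]), 'force': array([ 0.17768767, -0.68622026, -0.25437842]), 'moment': array([-0.04779707,  0.00127452, -0.02064965]), 'gripper_force': 0.0, 'opening': 0.08528217820792297}
side {'K': array([[517.46317781,   0.        , 320.24530572],
       [  0.        , 517.46317781, 192.1896714 ],
       [  0.        ,   0.        ,   1.        ]]), 'world_to_cam': array([[ 0.93348013, -0.35819605, -0.01761922, -0.51612843],
       [-0.27412232, -0.6809767 , -0.67906383,  0.19935546],
       [ 0.2312397 ,  0.63872242, -0.73386775,  1.19062296],
       [ 0.        ,  0.        ,  0.        ,  1.        ]])}
top {'K': array([[374.02281342,   0.        , 319.87141244],
       [  0.        , 374.02281342, 204.72988272],
       [  0.        ,   0.        ,   1.        ]]), 'world_to_cam': array([[ 0.00746661, -0.99995835, -0.00524872,  0.01382686],
       [-0.98903   , -0.00661044, -0.14756682,  0.54620352],
       [ 0.14752598,  0.00629297, -0.98903816,  0.69602479],
       [ 0.        ,  0.        ,  0.        ,  1.        ]])}
```

View pics/side0.png

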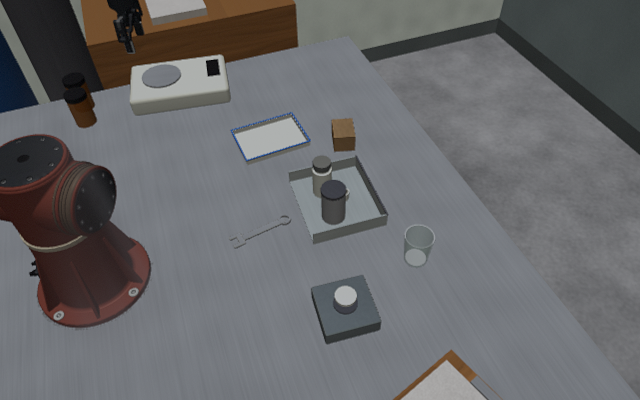

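View pics/top0.png

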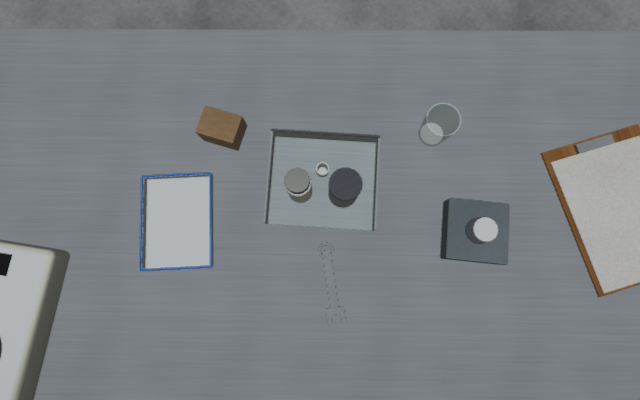

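The top view shows the bottle cap at about (297,181), the tin lid at (346,184), the crucible at (322,169), the pedestal at (485,230) and the tray around (176,221). I'll zoom in for accuracy.

```bash
python3 - <<'E'
import cv2,numpy as np
t=cv2.imread("pics/top0.png");s=cv2.imread("pics/side0.png")
a=cv2.resize(t[120:240,260:390],None,fx=5,fy=5,interpolation=cv2.INTER_CUBIC)
cv2.imwrite("pics/a.png",np.clip(a*1.3,0,255))
b=cv2.resize(s[150:250,280:400],None,fx=6,fy=6,interpolation=cv2.INTER_CUBIC)
cv2.imwrite("pics/b.png",np.clip(b*1.3,0,255))
c=np.hstack([cv2.resize(t[195:265,440:515],None,fx=5,fy=5,interpolation=cv2.INTER_CUBIC),cv2.resize(s[275:345,305:385],None,fx=5,fy=5,interpolation=cv2.INTER_CUBIC)])
cv2.imwrite("pics/c.png",c)
E
```

```text
[ WARN:0@0.066] global loadsave.cpp:1063 imwrite_ Unsupported depth image for selected encoder is fallbacked to CV_8U.
```

View pics/a.png

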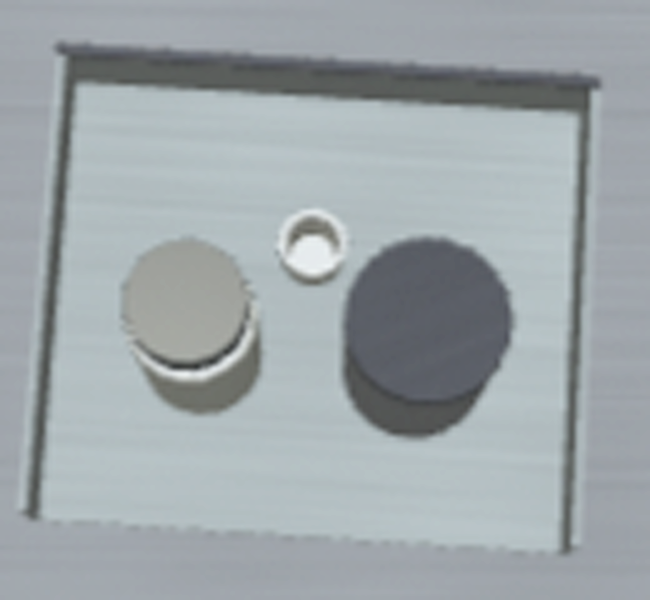

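View pics/b.png

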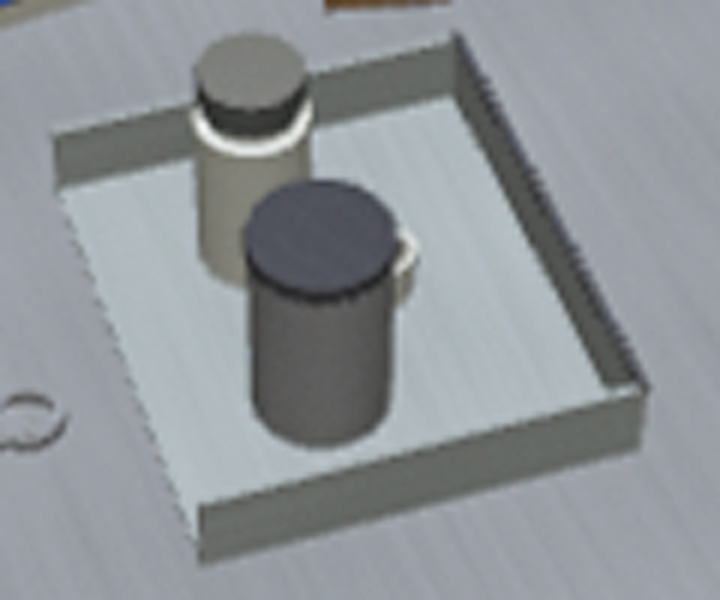

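View pics/c.png

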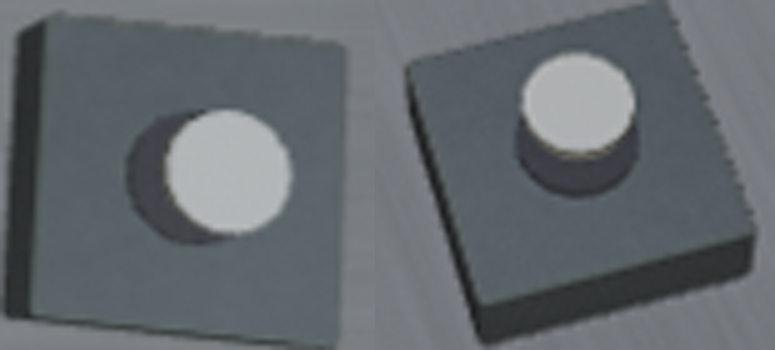

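The bottle is on the left (+y) and the tin on the right. Crop centres: cap at (185.5,301), lid at (429,320), crucible rim at (313,245), pedestal at (229.5,172). I'll triangulate these, using the side view as a check.

```bash
cat > h.py <<'E'
from bench import ctrl
import numpy as np
def px2w(n,u,v,z):
    c=ctrl.calibration(n);T=c["world_to_cam"];R=T[:3,:3];o=-R.T@T[:3,3]
    d=R.T@np.linalg.solve(c["K"],[u,v,1]);return (o+d*(z-o[2])/d[2])[:2].round(4)
E
python3 - <<'E'
from h import *
def p(l,n,o,f,X,Y,z):
    u,v=o[0]+(X+.5)/f-.5,o[1]+(Y+.5)/f-.5;print(l,n,px2w(n,u,v,z))
A=("top",(260,120),5);B=("side",(280,150),6)
p("bottle",*A,185.5,301,.114);p("bottle",*B,251,72,.114)
p("tin",*A,429,320,.104);p("tin",*B,320,238,.104)
p("cruc",*A,312.5,245,.034)
p("ped","top",(440,195),5,229.5,172,.074);p("ped","side",(305,275),5,204.5,102,.074)
for X,Y in((58,45),(600,82),(577,548),(22,513)):p("baycorner",*A,X,Y,.04)
for u,v in((142,174),(211,173),(213,268),(140,270)):print("tray",px2w("top",u,v,.018))
for u,v in((232,133),(292,115),(310,142),(246,160)):print("trayside",px2w("side",u,v,.018))
print("wrench",px2w("top",326,247,.005),px2w("top",335,317,.005))
E
```

```text
bottle top [0.58  0.059]
bottle side [0.5799 0.0566]
tin top [ 0.5757 -0.0287]
tin side [ 0.5747 -0.0321]
cruc top [0.6207 0.0138]
ped top [ 0.4976 -0.2904]
ped side [ 0.4979 -0.2921]
baycorner top [0.7021 0.1179]
baycorner top [ 0.6877 -0.1022]
baycorner top [ 0.4986 -0.0902]
baycorner top [0.5108 0.1269]
tray [0.611  0.3849]
tray [0.614  0.2426]
tray [0.4212 0.2288]
tray [0.4162 0.3737]
trayside [0.4166 0.3596]
trayside [0.605  0.3718]
trayside [0.6132 0.2375]
trayside [0.4241 0.2343]
wrench [0.4647 0.0048] [ 0.3272 -0.0137]
```

Careful with the scale: shifts go in shares of 800 mm and turns go in shares of 4 rad. That gives: 0.1178 rad / 4 = 0.0295.

Emit:
{"method": "hand_motion", "body": {"steps": {"increments":[[0, 0, 0, 0, 0, 0.0295], [0, 0, 0, 0, 0, 0.0295], [0, 0, 0, 0, 0, 0.0295], [0, 0, 0, 0, 0, 0.0295], [0, 0, 0, 0, 0, 0.0295], [0, 0, 0, 0, 0, 0.0295], [0, 0, 0, 0, 0, 0.0295], [0, 0, 0, 0, 0, 0.0295], [0, 0, 0, 0, 0, 0.0295], [0, 0, 0, 0, 0, 0.0295], [0, 0, 0, 0, 0, 0]]}, "finger_gap": 0.085}}

```text
time: 1.02
tcp_pos: [0.2295, 0.5541, 0.2091]
ee_rot: [0.709, 0.705, -0.0, 0.0]
force: [0.7, 0.3, 0.0]
opening: 0.0847
gripper_force: 0.0
```

Emit:
{"method": "hand_motion", "body": {"steps": {"increments":[[-0.0188, 0.0138, 0, 0, 0, 0], [-0.0388, 0.0275, 0, 0, 0, 0], [-0.0388, 0.0275, 0, 0, 0, 0], [-0.0388, 0.0275, 0, 0, 0, 0], [-0.0388, 0.0275, 0, 0, 0, 0], [-0.0388, 0.0275, 0, 0, 0, 0], [-0.0388, 0.0275, 0, 0, 0, 0], [-0.0388, 0.0275, 0, 0, 0, 0], [-0.0388, 0.0275, 0, 0, 0, 0], [-0.0388, 0.0275, 0, 0, 0, 0], [-0.0388, 0.0275, 0, 0, 0, 0], [-0.0388, 0.0275, 0, 0, 0, 0], [-0.0388, 0.0275, 0, 0, 0, 0], [-0.0388, 0.0275, 0, 0, 0, 0], [-0.0388, 0.0275, 0, 0, 0, 0], [-0.0388, 0.0275, 0, 0, 0, 0], [-0.02, 0.0125, 0, 0, 0, 0], [0, 0, 0, 0, 0, 0], [0, 0, 0, 0, 0, 0]]}}}

```text
time: 2.6
tcp_pos: [0.5806, 0.0575, 0.2089]
ee_rot: [0.707, 0.708, -0.0, -0.001]
force: [-0.5, 1.1, 0.4]
opening: 0.0851
gripper_force: 0.0
```

To row units: 0.02 m / 0.8 = 0.025, 0.015 m / 0.8 = 0.0188.

Emit:
{"method": "hand_motion", "body": {"steps": {"increments":[[0, 0, 0.0125, 0, 0, 0], [0, 0, 0.025, 0, 0, 0], [0, 0, 0.025, 0, 0, 0], [0, 0, 0.025, 0, 0, 0], [0, 0, 0.025, 0, 0, 0], [0, 0, 0.025, 0, 0, 0], [0, 0, 0.025, 0, 0, 0], [0, 0, 0.0188, 0, 0, 0], [0, 0, 0.0125, 0, 0, 0], [0, 0, 0.005, 0, 0, 0], [0, 0, 0, 0, 0, 0], [0, 0, 0, 0, 0, 0]]}}}

```text
time: 3.6
tcp_pos: [0.5809, 0.0588, 0.0512]
ee_rot: [0.707, 0.707, 0.0, 0.0]
force: [0.9, -0.1, -0.8]
opening: 0.0848
gripper_force: 0.0
```

Emit:
{"method": "hand_motion", "body": {"steps": {"increments":[[0, 0, 0, 0, 0, 0], [0, 0, 0, 0, 0, 0], [0, 0, 0, 0, 0, 0], [0, 0, 0, 0, 0, 0], [0, 0, 0, 0, 0, 0], [0, 0, 0, 0, 0, 0], [0, 0, 0, 0, 0, 0], [0, 0, 0, 0, 0, 0], [0, 0, 0, 0, 0, 0], [0, 0, 0, 0, 0, 0]]}, "finger_gap": 0.03}}

```text
time: 4.43
tcp_pos: [0.5812, 0.0582, 0.0518]
ee_rot: [0.707, 0.707, 0.0, 0.001]
force: [-2.1, 0.3, 4.9]
opening: 0.0478
gripper_force: 61.1
```

```bash
python3 - <<'E'
from h import *
import cv2
s=ctrl.get_image("side")[100:250,230:430,::-1]
cv2.imwrite("pics/d.png",cv2.resize(s,None,fx=4,fy=4,interpolation=cv2.INTER_CUBIC))
E
```

```text
(no output)
```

View pics/d.png

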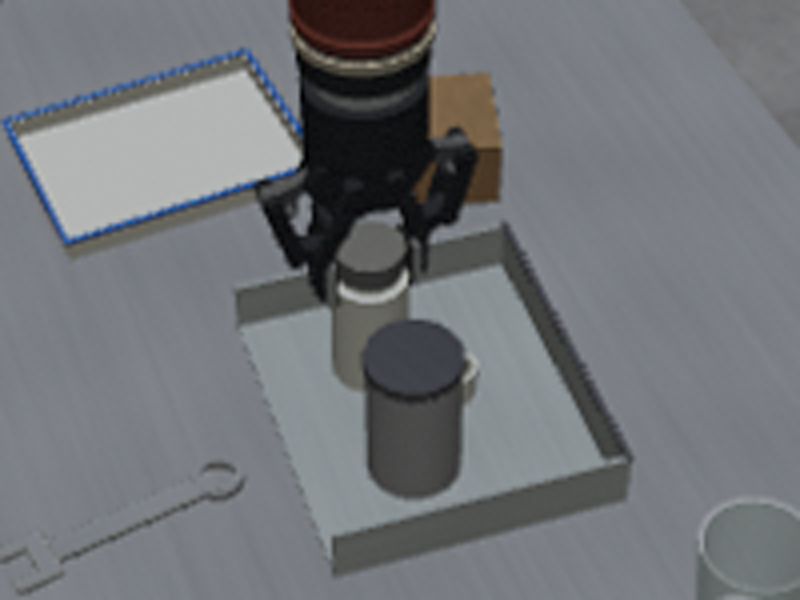

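The left pad tip is around (325,300) and only just overlaps the upper body below the white shoulder at (372,290). I'll regrip 6 mm lower.

To row units: 0.003 m / 0.8 = 0.0038, 0.001 m / 0.8 = 0.0013.

Emit:
{"method": "hand_motion", "body": {"steps": {"increments":[[0, 0, 0, 0, 0, 0], [0, 0, 0, 0, 0, 0], [0, 0, 0, 0, 0, 0], [0, 0, 0.0038, 0, 0, 0], [0, 0, 0.0038, 0, 0, 0], [0, 0, 0.0013, 0, 0, 0], [0, 0, 0, 0, 0, 0]]}, "finger_gap": 0.07}}

```text
time: 5.07
tcp_pos: [0.5802, 0.0584, 0.0428]
ee_rot: [0.707, 0.707, -0.0, -0.0]
force: [0.3, 1.1, -0.2]
opening: 0.0704
gripper_force: 0.0
```

Emit:
{"method": "hand_motion", "body": {"steps": {"increments":[[0, 0, 0, 0, 0, 0], [0, 0, 0, 0, 0, 0], [0, 0, 0, 0, 0, 0], [0, 0, 0, 0, 0, 0], [0, 0, 0, 0, 0, 0], [0, 0, 0, 0, 0, 0], [0, 0, 0, 0, 0, 0], [0, 0, 0, 0, 0, 0]]}, "finger_gap": 0.03}}

```text
time: 5.73
tcp_pos: [0.5809, 0.0583, 0.0439]
ee_rot: [0.707, 0.707, 0.0, 0.0]
force: [-2.1, 0.4, 6.0]
opening: 0.0484
gripper_force: 62.1
```

Emit:
{"method": "hand_motion", "body": {"steps": {"increments":[[0, 0, -0.0038, 0, 0, 0], [0, 0, -0.0075, 0, 0, 0], [0, 0, -0.0125, 0, 0, 0], [0, 0, -0.0188, 0, 0, 0], [0, 0, -0.0225, 0, 0, 0], [0, 0, -0.0188, 0, 0, 0], [0, 0, -0.01, 0, 0, 0], [0, 0, 0, 0, 0, 0], [0, 0, 0, 0, 0, 0]]}}}

```text
time: 6.48
tcp_pos: [0.5809, 0.0583, 0.1187]
ee_rot: [0.707, 0.707, 0.0, 0.0]
force: [-0.0, 0.6, -2.7]
opening: 0.0481
gripper_force: 62.1
```

To row units: 0.022 m / 0.8 = 0.0275, -0.004 m / 0.8 = -0.005.

Emit:
{"method": "hand_motion", "body": {"steps": {"increments":[[0.01, -0.005, 0, 0, 0, 0], [0.0188, -0.0094, 0, 0, 0, 0], [0.025, -0.0125, 0, 0, 0, 0], [0.0275, -0.0138, 0, 0, 0, 0], [0.0275, -0.0138, 0, 0, 0, 0], [0.0275, -0.0138, 0, 0, 0, 0], [0.0275, -0.0138, 0, 0, 0, 0], [0.0275, -0.0138, 0, 0, 0, 0], [0.0275, -0.0138, 0, 0, 0, 0], [0.0275, -0.0138, 0, 0, 0, 0], [0.025, -0.0125, 0, 0, 0, 0], [0.0188, -0.0094, 0, 0, 0, 0], [0.0125, -0.0063, 0, 0, 0, 0], [0, 0, 0, 0, 0, 0], [0, 0, 0, 0, 0, 0]]}}}

```text
time: 7.73
tcp_pos: [0.459, 0.3005, 0.1178]
ee_rot: [0.707, 0.707, -0.0, -0.0]
force: [-0.6, -0.4, -2.6]
opening: 0.0477
gripper_force: 62.2
```

Emit:
{"method": "hand_motion", "body": {"steps": {"increments":[[0, 0, 0.0075, 0, 0, 0], [0, 0, 0.015, 0, 0, 0], [0, 0, 0.0188, 0, 0, 0], [0, 0, 0.0188, 0, 0, 0], [0, 0, 0.015, 0, 0, 0], [0, 0, 0.0075, 0, 0, 0], [0, 0, 0.005, 0, 0, 0], [0, 0, 0.0038, 0, 0, 0], [0, 0, 0, 0, 0, 0], [0, 0, 0, 0, 0, 0], [0, 0, 0, 0, 0, 0]]}}}

```text
time: 8.65
tcp_pos: [0.4602, 0.3005, 0.0463]
ee_rot: [0.707, 0.707, 0.001, 0.0]
force: [0.8, -0.3, -2.2]
opening: 0.048
gripper_force: 62.2
```

To row units: 0.001 m / 0.8 = 0.0013.

Emit:
{"method": "hand_motion", "body": {"steps": {"increments":[[0, 0, 0.0013, 0, 0, 0], [0, 0, 0.0013, 0, 0, 0], [0, 0, 0, 0, 0, 0]]}}}

```text
time: 8.9
tcp_pos: [0.4597, 0.3004, 0.0435]
ee_rot: [0.707, 0.707, 0.0, -0.0]
force: [0.7, -0.0, -1.4]
opening: 0.0481
gripper_force: 62.2
```

Emit:
{"method": "hand_motion", "body": {"steps": {"increments":[[0, 0, 0.0013, 0, 0, 0], [0, 0, 0, 0, 0, 0], [0, 0, 0, 0, 0, 0]]}}}

```text
time: 9.15
tcp_pos: [0.4598, 0.3005, 0.0429]
ee_rot: [0.707, 0.707, 0.0, 0.0]
force: [-1.9, -0.9, 2.4]
opening: 0.0483
gripper_force: 62.3
```

To row units: -0.03 m / 0.8 = -0.0375, -0.02 m / 0.8 = -0.025.

Emit:
{"method": "hand_motion", "body": {"steps": {"increments":[[0, 0, 0, 0, 0, 0], [0, 0, 0, 0, 0, 0], [0, 0, 0, 0, 0, 0], [0, 0, 0, 0, 0, 0], [0, 0, 0, 0, 0, 0], [0, 0, -0.0125, 0, 0, 0], [0, 0, -0.025, 0, 0, 0], [0, 0, -0.0375, 0, 0, 0], [0, 0, -0.0375, 0, 0, 0], [0, 0, -0.0375, 0, 0, 0], [0, 0, -0.025, 0, 0, 0], [0, 0, 0, 0, 0, 0]]}, "finger_gap": 0.085}}

```text
time: 10.15
tcp_pos: [0.4618, 0.3011, 0.1886]
ee_rot: [0.707, 0.707, 0.004, 0.002]
force: [-0.1, 0.7, 0.5]
opening: 0.085
gripper_force: 0.0
```

Emit:
{"method": "hand_motion", "body": {"steps": {"increments":[[-0.0188, 0.0065, 0, 0, 0, 0], [-0.0375, 0.0131, 0, 0, 0, 0], [-0.0375, 0.0131, 0, 0, 0, 0], [-0.0375, 0.0131, 0, 0, 0, 0], [-0.0375, 0.0131, 0, 0, 0, 0], [-0.0375, 0.0131, 0, 0, 0, 0], [-0.0375, 0.0131, 0, 0, 0, 0], [-0.0375, 0.0131, 0, 0, 0, 0], [-0.0375, 0.0131, 0, 0, 0, 0], [-0.0375, 0.0131, 0, 0, 0, 0], [-0.0375, 0.0131, 0, 0, 0, 0], [-0.02, 0.0065, 0, 0, 0, 0], [0, 0, 0, 0, 0, 0], [0, 0, 0, 0, 0, 0]]}}}

```text
time: 11.32
tcp_pos: [0.5749, -0.0313, 0.1823]
ee_rot: [0.708, 0.706, -0.0, -0.0]
force: [0.8, -0.4, 0.3]
opening: 0.085
gripper_force: 0.0
```

To row units: 0.025 m / 0.8 = 0.0313, 0.02 m / 0.8 = 0.025.

Emit:
{"method": "hand_motion", "body": {"steps": {"increments":[[0, 0, 0.0125, 0, 0, 0], [0, 0, 0.025, 0, 0, 0], [0, 0, 0.0313, 0, 0, 0], [0, 0, 0.0313, 0, 0, 0], [0, 0, 0.025, 0, 0, 0], [0, 0, 0.025, 0, 0, 0], [0, 0, 0.015, 0, 0, 0], [0, 0, 0.0075, 0, 0, 0], [0, 0, 0.0038, 0, 0, 0], [0, 0, 0, 0, 0, 0], [0, 0, 0, 0, 0, 0]]}}}

```text
time: 12.23
tcp_pos: [0.5757, -0.0306, 0.0426]
ee_rot: [0.707, 0.707, 0.0, 0.001]
force: [0.0, -0.6, -0.2]
opening: 0.0848
gripper_force: 0.0
```

Emit:
{"method": "hand_motion", "body": {"steps": {"increments":[[0, 0, 0, 0, 0, 0], [0, 0, 0, 0, 0, 0], [0, 0, 0, 0, 0, 0], [0, 0, 0, 0, 0, 0], [0, 0, 0, 0, 0, 0], [0, 0, 0, 0, 0, 0], [0, 0, 0, 0, 0, 0], [0, 0, 0, 0, 0, 0], [0, 0, 0, 0, 0, 0]]}, "finger_gap": 0.04}}

```text
time: 12.98
tcp_pos: [0.576, -0.0309, 0.0429]
ee_rot: [0.707, 0.707, 0.001, 0.001]
force: [-0.3, 0.7, 6.2]
opening: 0.0604
gripper_force: 63.7
```

Emit:
{"method": "hand_motion", "body": {"steps": {"increments":[[0, 0, -0.0038, 0, 0, 0], [0, 0, -0.0075, 0, 0, 0], [0, 0, -0.0125, 0, 0, 0], [0, 0, -0.0188, 0, 0, 0], [0, 0, -0.0225, 0, 0, 0], [0, 0, -0.0188, 0, 0, 0], [0, 0, -0.01, 0, 0, 0], [0, 0, 0, 0, 0, 0], [0, 0, 0, 0, 0, 0]]}}}

```text
time: 13.73
tcp_pos: [0.5753, -0.0307, 0.1167]
ee_rot: [0.707, 0.707, 0.0, 0.0]
force: [0.4, 0.2, -3.8]
opening: 0.0606
gripper_force: 65.5
```

To row units: 0.025 m / 0.8 = 0.0313, 0.022 m / 0.8 = 0.0275.

Emit:
{"method": "hand_motion", "body": {"steps": {"increments":[[0.01, 0, 0, 0, 0, 0], [0.0188, 0, 0, 0, 0, 0], [0.0275, 0, 0, 0, 0, 0], [0.0313, 0, 0, 0, 0, 0], [0.0313, 0, 0, 0, 0, 0], [0.0313, 0, 0, 0, 0, 0], [0.0313, 0, 0, 0, 0, 0], [0.0313, 0, 0, 0, 0, 0], [0.0313, 0, 0, 0, 0, 0], [0.0313, 0, 0, 0, 0, 0], [0.0313, 0, 0, 0, 0, 0], [0.0313, 0, 0, 0, 0, 0], [0.0275, 0, 0, 0, 0, 0], [0.0275, -0.0038, 0, 0, 0, 0], [0.02, -0.0025, 0, 0, 0, 0], [0.01, 0, 0, 0, 0, 0], [0, 0, 0, 0, 0, 0], [0, 0, 0, 0, 0, 0]]}}}

```text
time: 15.23
tcp_pos: [0.5696, 0.3072, 0.1157]
ee_rot: [0.707, 0.707, -0.001, -0.0]
force: [0.4, -0.9, -2.5]
opening: 0.0601
gripper_force: 65.6
```

Emit:
{"method": "hand_motion", "body": {"steps": {"increments":[[0, 0, 0.0075, 0, 0, 0], [0, 0, 0.015, 0, 0, 0], [0, 0, 0.0188, 0, 0, 0], [0, 0, 0.0188, 0, 0, 0], [0, 0, 0.015, 0, 0, 0], [0, 0, 0.0075, 0, 0, 0], [0, 0, 0.005, 0, 0, 0], [0, 0, 0.0025, 0, 0, 0], [0, 0, 0, 0, 0, 0], [0, 0, 0, 0, 0, 0], [0, 0, 0, 0, 0, 0]]}}}

```text
time: 16.15
tcp_pos: [0.5706, 0.3076, 0.0454]
ee_rot: [0.707, 0.707, 0.001, 0.0]
force: [0.2, 0.2, -3.4]
opening: 0.0604
gripper_force: 65.6
```

To row units: 0.001 m / 0.8 = 0.0013.

Emit:
{"method": "hand_motion", "body": {"steps": {"increments":[[0, 0, 0.0013, 0, 0, 0], [0, 0, 0.0013, 0, 0, 0], [0, 0, 0, 0, 0, 0]]}}}

```text
time: 16.4
tcp_pos: [0.5701, 0.3074, 0.0425]
ee_rot: [0.707, 0.707, 0.0, 0.0]
force: [0.8, -0.4, -4.0]
opening: 0.0601
gripper_force: 65.6
```

Emit:
{"method": "hand_motion", "body": {"steps": {"increments":[[0, 0, 0.0013, 0, 0, 0], [0, 0, 0, 0, 0, 0], [0, 0, 0, 0, 0, 0]]}}}

```text
time: 16.65
tcp_pos: [0.5702, 0.3075, 0.042]
ee_rot: [0.707, 0.707, 0.0, 0.0]
force: [-1.7, 0.5, 1.1]
opening: 0.0601
gripper_force: 65.8
```

Contact. Now I'll release, rise and look at the tray and crucible.

To row units: -0.03 m / 0.8 = -0.0375, -0.02 m / 0.8 = -0.025.

Emit:
{"method": "hand_motion", "body": {"steps": {"increments":[[0, 0, 0, 0, 0, 0], [0, 0, 0, 0, 0, 0], [0, 0, 0, 0, 0, 0], [0, 0, 0, 0, 0, 0], [0, 0, 0, 0, 0, 0], [0, 0, -0.0125, 0, 0, 0], [0, 0, -0.025, 0, 0, 0], [0, 0, -0.0375, 0, 0, 0], [0, 0, -0.0375, 0, 0, 0], [0, 0, -0.0375, 0, 0, 0], [0, 0, -0.025, 0, 0, 0], [0, 0, 0, 0, 0, 0]]}, "finger_gap": 0.085}}

```text
time: 17.65
tcp_pos: [0.5723, 0.308, 0.1883]
ee_rot: [0.707, 0.707, 0.004, 0.002]
force: [0.9, -0.2, 0.5]
opening: 0.0849
gripper_force: 0.0
```

```bash
python3 - <<'E'
from h import *
import cv2
t=ctrl.get_image("top")[:,:,::-1];s=ctrl.get_image("side")[:,:,::-1]
f=lambda i,k:cv2.resize(i,None,fx=k,fy=k,interpolation=cv2.INTER_CUBIC)
a=np.vstack([np.hstack([f(t[120:250,130:230],3),f(s[100:230,220:360],3)][:2]),])
b=np.hstack([f(t[155:185,300:340],9),f(s[180:210,320:360],9)])
b=b[:, :a.shape[1]];a=a[:,:b.shape[1]]
cv2.imwrite("pics/e.png",np.vstack([a[:,:min(a.shape[1],b.shape[1])],b[:,:min(a.shape[1],b.shape[1])]]))
print(a.shape,b.shape)
E
```

```text
(390, 720, 3) (270, 720, 3)
```

View pics/e.png

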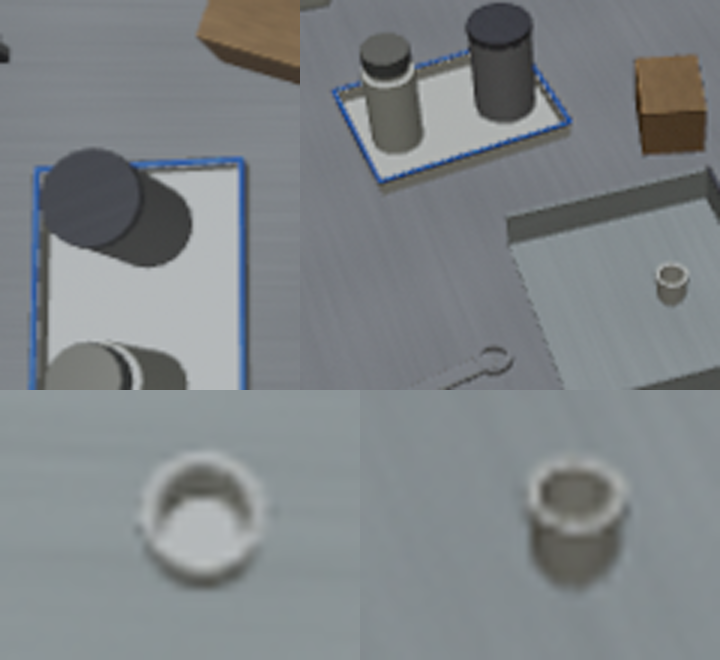

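Both stand upright in the tray and the crucible is undisturbed. Its rim centre in the crops is (203.5,122) in top and (216,103) in side.

To row units: -0.03 m / 0.8 = -0.0375, -0.015 m / 0.8 = -0.0188.

```bash
python3 - <<'E'
from h import *
g=lambda n,o,X,Y,z:print(px2w(n,o[0]+(X+.5)/9-.5,o[1]+(Y+.5)/9-.5,z))
g("top",(300,155),203.5,122,.034);g("side",(320,180),216,103,.034)
E
```

```text
[0.6218 0.0137]
[0.6221 0.0129]
```

Emit:
{"method": "hand_motion", "body": {"steps": {"increments":[[-0.0188, 0.0031, 0, 0, 0, 0], [-0.0375, 0.0063, 0, 0, 0, 0], [-0.0375, 0.0063, 0, 0, 0, 0], [-0.0375, 0.0063, 0, 0, 0, 0], [-0.0375, 0.0063, 0, 0, 0, 0], [-0.0375, 0.0063, 0, 0, 0, 0], [-0.0375, 0.0063, 0, 0, 0, 0], [-0.0375, 0.0063, 0, 0, 0, 0], [-0.0375, 0.0063, 0, 0, 0, 0], [-0.0375, 0.0063, 0, 0, 0, 0], [-0.0125, 0.0013, 0, 0, 0, 0], [0, 0, 0, 0, 0, 0], [0, 0, 0, 0, 0, 0]]}}}

```text
time: 18.83
tcp_pos: [0.6178, 0.0119, 0.1804]
ee_rot: [0.708, 0.707, -0.0, -0.001]
force: [-1.0, -0.0, 0.2]
opening: 0.0848
gripper_force: 0.0
```

To row units: 0.025 m / 0.8 = 0.0313, 0.02 m / 0.8 = 0.025.

Emit:
{"method": "hand_motion", "body": {"steps": {"increments":[[0.0018, 0.005, 0.0125, 0, 0, 0], [0, 0, 0.025, 0, 0, 0], [0, 0, 0.0313, 0, 0, 0], [0, 0, 0.0313, 0, 0, 0], [0, 0, 0.0313, 0, 0, 0], [0, 0, 0.025, 0, 0, 0], [0, 0, 0.0188, 0, 0, 0], [0, 0, 0.0125, 0, 0, 0], [0, 0, 0.0088, 0, 0, 0], [0, 0, 0.005, 0, 0, 0], [0, 0, 0, 0, 0, 0], [0, 0, 0, 0, 0, 0]]}, "finger_gap": 0.06}}

```text
time: 19.83
tcp_pos: [0.623, 0.0139, 0.0212]
ee_rot: [0.707, 0.707, 0.0, 0.0]
force: [-0.1, 0.3, 0.2]
opening: 0.0598
gripper_force: 0.0
```

```bash
python3 - <<'E'
from h import *
import cv2
s=ctrl.get_image("side")[130:240,270:400,::-1]
cv2.imwrite("pics/f.png",cv2.resize(s,None,fx=5,fy=5,interpolation=cv2.INTER_CUBIC))
E
```

```text
(no output)
```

View pics/f.png

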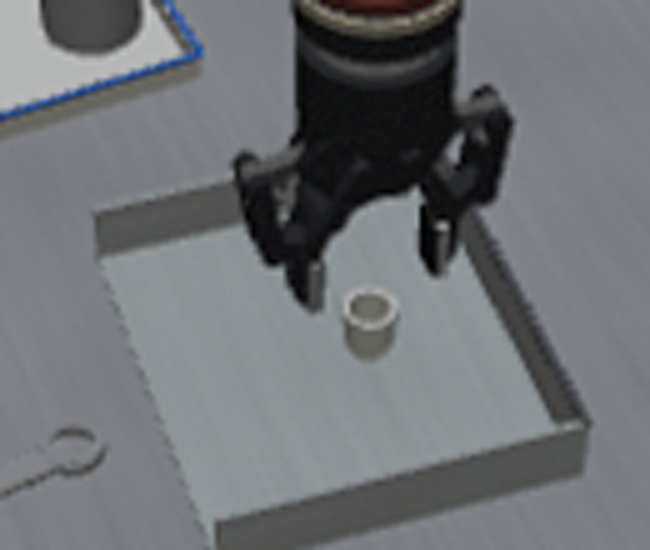

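The fingertips at (312,308) and (438,272) are well above the floor, on either side of the crucible rim at (371,309). I'll lower to TCP z≈0.008 and look again before closing.

To row units: 0.004 m / 0.8 = 0.005, 0.003 m / 0.8 = 0.0038.

Emit:
{"method": "hand_motion", "body": {"steps": {"increments":[[0, 0, 0.005, 0, 0, 0], [0, 0, 0.005, 0, 0, 0], [0, 0, 0.0038, 0, 0, 0], [0, 0, 0.0025, 0, 0, 0], [0, 0, 0, 0, 0, 0], [0, 0, 0, 0, 0, 0]]}, "finger_gap": 0.045}}

```text
time: 20.38
tcp_pos: [0.6224, 0.0138, 0.0073]
ee_rot: [0.707, 0.707, -0.0, -0.0]
force: [-0.7, 0.3, -0.0]
opening: 0.0448
gripper_force: 0.0
```

```bash
python3 - <<'E'
from h import *
import cv2
f=lambda i,k:cv2.resize(i,None,fx=k,fy=k,interpolation=cv2.INTER_CUBIC)
s=f(ctrl.get_image("side")[165:215,310:380,::-1],9);t=f(ctrl.get_image("top")[140:200,290:350,::-1],2)
cv2.imwrite("pics/g.png",s)
E
```

```text
(no output)
```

View pics/g.png

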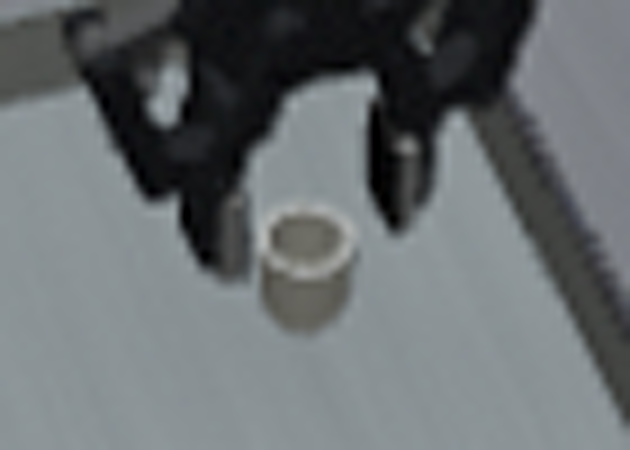

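To row units: 0.002 m / 0.8 = 0.0025.

Emit:
{"method": "hand_motion", "body": {"steps": {"increments":[[0, 0, 0.0025, 0, 0, 0], [0, 0, 0.0025, 0, 0, 0], [0, 0, 0, 0, 0, 0]]}}}

```text
time: 20.73
tcp_pos: [0.6223, 0.0138, 0.003]
ee_rot: [0.707, 0.707, -0.0, -0.0]
force: [-0.3, -0.6, -0.2]
opening: 0.045
gripper_force: 0.0
```

Emit:
{"method": "hand_motion", "body": {"steps": {"increments":[[0, 0, 0, 0, 0, 0], [0, 0, 0, 0, 0, 0], [0, 0, 0, 0, 0, 0], [0, 0, 0, 0, 0, 0], [0, 0, 0, 0, 0, 0], [0, 0, 0, 0, 0, 0]]}, "finger_gap": 0.01}}

```text
time: 21.23
tcp_pos: [0.6227, 0.0137, 0.0038]
ee_rot: [0.707, 0.707, 0.0, 0.0]
force: [-1.5, -0.5, 2.9]
opening: 0.0243
gripper_force: 59.0
```

```bash
python3 - <<'E'
from h import *
import cv2
f=lambda i,k:cv2.resize(i,None,fx=k,fy=k,interpolation=cv2.INTER_CUBIC)
cv2.imwrite("pics/i.png",f(ctrl.get_image("side")[165:215,310:380,::-1],9))
E
```

```text
(no output)
```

View pics/i.png

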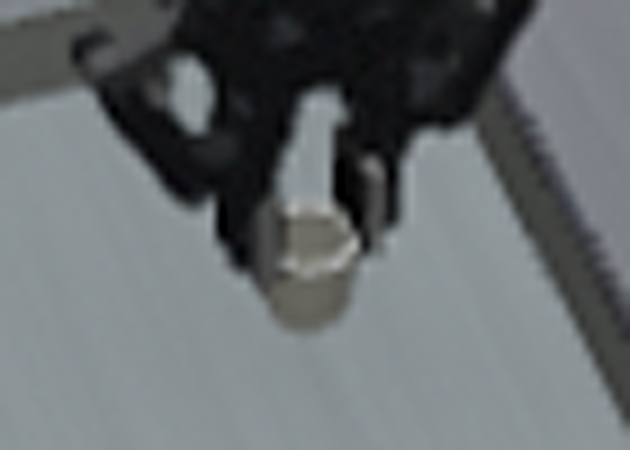

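Pads grip the rim area from both sides, with the crucible upright. Lifting and moving to the pedestal.

To row units: -0.02 m / 0.8 = -0.025, -0.012 m / 0.8 = -0.015.

Emit:
{"method": "hand_motion", "body": {"steps": {"increments":[[0, 0, -0.0038, 0, 0, 0], [0, 0, -0.0075, 0, 0, 0], [0, 0, -0.015, 0, 0, 0], [0, 0, -0.025, 0, 0, 0], [0, 0, -0.025, 0, 0, 0], [0, 0, -0.025, 0, 0, 0], [0, 0, -0.025, 0, 0, 0], [0, 0, -0.015, 0, 0, 0], [0, 0, -0.0075, 0, 0, 0], [0, 0, 0, 0, 0, 0]]}}}

```text
time: 22.12
tcp_pos: [0.6235, 0.0135, 0.1243]
ee_rot: [0.707, 0.707, 0.001, 0.001]
force: [0.3, 0.5, -0.4]
opening: 0.0243
gripper_force: 58.9
```

Emit:
{"method": "hand_motion", "body": {"steps": {"increments":[[-0.01, -0.004, 0, 0, 0, 0], [-0.0188, -0.0075, 0, 0, 0, 0], [-0.0275, -0.0113, 0, 0, 0, 0], [-0.0275, -0.0113, 0, 0, 0, 0], [-0.0275, -0.0113, 0, 0, 0, 0], [-0.0275, -0.0113, 0, 0, 0, 0], [-0.0275, -0.0113, 0, 0, 0, 0], [-0.0275, -0.0113, 0, 0, 0, 0], [-0.0275, -0.0113, 0, 0, 0, 0], [-0.0275, -0.0113, 0, 0, 0, 0], [-0.0275, -0.0113, 0, 0, 0, 0], [-0.0275, -0.0113, 0, 0, 0, 0], [-0.0275, -0.0113, 0, 0, 0, 0], [-0.025, -0.01, 0, 0, 0, 0], [-0.015, -0.0063, 0, 0, 0, 0], [-0.0075, -0.0038, 0, 0, 0, 0], [0, 0, 0, 0, 0, 0], [0, 0, 0, 0, 0, 0]]}}}

```text
time: 23.62
tcp_pos: [0.4983, -0.2887, 0.122]
ee_rot: [0.707, 0.707, 0.0, -0.0]
force: [0.8, -0.1, -0.5]
opening: 0.0241
gripper_force: 58.9
```

Descend to about 3 mm above the pedestal and check the alignment in both views.

To row units: 0.012 m / 0.8 = 0.015, 0.009 m / 0.8 = 0.0113.

Emit:
{"method": "hand_motion", "body": {"steps": {"increments":[[-0.0025, 0, 0.0075, 0, 0, 0], [0, 0, 0.015, 0, 0, 0], [0, 0, 0.015, 0, 0, 0], [0, 0, 0.0113, 0, 0, 0], [0, 0, 0.005, 0, 0, 0], [0, 0, 0.0025, 0, 0, 0], [0, 0, 0, 0, 0, 0], [0, 0, 0, 0, 0, 0]]}}}

```text
time: 24.28
tcp_pos: [0.4985, -0.2913, 0.0777]
ee_rot: [0.707, 0.707, 0.0, 0.0]
force: [0.4, -0.4, -0.0]
opening: 0.0242
gripper_force: 58.9
```

```bash
python3 - <<'E'
from h import *
import cv2
f=lambda i,k:cv2.resize(i,None,fx=k,fy=k,interpolation=cv2.INTER_CUBIC)
cv2.imwrite("pics/j.png",np.hstack([f(ctrl.get_image("side")[250:330,310:390,::-1],5),f(ctrl.get_image("top")[190:270,440:520,::-1],5)]))
E
```

```text
(no output)
```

View pics/j.png

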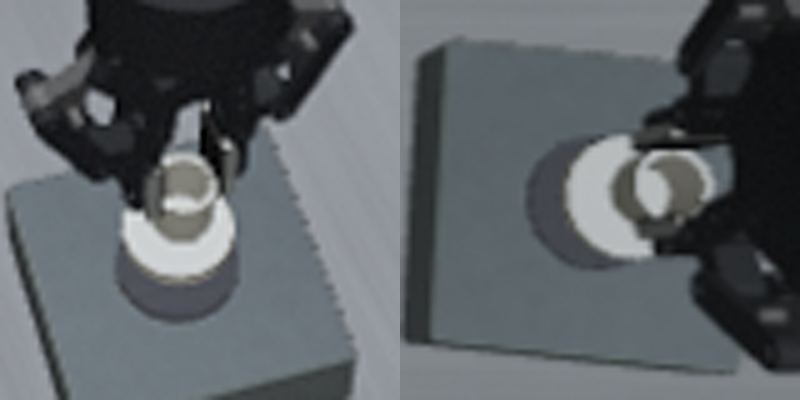

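The crucible sits over the disc. The rim centre is (186,183) in the side crop and (275,184) in the top crop.

To row units: 0.0015 m / 0.8 = 0.0019, 0.001 m / 0.8 = 0.0013.

```bash
python3 - <<'E'
from h import *
print(px2w("side",310+186.5/5-.5,250+183.5/5-.5,.108),px2w("top",440+275.5/5-.5,190+184.5/5-.5,.108))
E
```

```text
[ 0.4995 -0.2934] [ 0.4994 -0.2918]
```

Emit:
{"method": "hand_motion", "body": {"steps": {"increments":[[0, 0, 0.0019, 0, 0, 0], [0, 0, 0.0013, 0, 0, 0], [0, 0, 0, 0, 0, 0]]}}}

```text
time: 24.63
tcp_pos: [0.4984, -0.2913, 0.0749]
ee_rot: [0.707, 0.707, 0.0, -0.0]
force: [-0.5, -0.4, -0.4]
opening: 0.0241
gripper_force: 58.9
```

Emit:
{"method": "hand_motion", "body": {"steps": {"increments":[[0, 0, 0.0013, 0, 0, 0], [0, 0, 0, 0, 0, 0], [0, 0, 0, 0, 0, 0]]}}}

```text
time: 24.88
tcp_pos: [0.4983, -0.2912, 0.0739]
ee_rot: [0.707, 0.707, 0.0, -0.0]
force: [0.2, 0.3, 0.4]
opening: 0.0247
gripper_force: 58.9
```

Emit:
{"method": "hand_motion", "body": {"steps": {"increments":[[0, 0, 0.0009, 0, 0, 0], [0, 0, 0, 0, 0, 0], [0, 0, 0, 0, 0, 0]]}}}

```text
time: 25.13
tcp_pos: [0.4984, -0.2914, 0.0737]
ee_rot: [0.707, 0.707, -0.0, 0.0]
force: [-2.3, 0.6, 4.4]
opening: 0.024
gripper_force: 59.3
```

Firm contact. Release gently, rise and look.

To row units: -0.03 m / 0.8 = -0.0375, -0.02 m / 0.8 = -0.025.

Emit:
{"method": "hand_motion", "body": {"steps": {"increments":[[0, 0, 0, 0, 0, 0], [0, 0, 0, 0, 0, 0], [0, 0, 0, 0, 0, 0], [0, 0, 0, 0, 0, 0], [0, 0, -0.0025, 0, 0, 0], [0, 0, -0.0125, 0, 0, 0], [0, 0, -0.025, 0, 0, 0], [0, 0, -0.0375, 0, 0, 0], [0, 0, -0.0375, 0, 0, 0], [0, 0, -0.025, 0, 0, 0], [0, 0, 0, 0, 0, 0], [0, 0, 0, 0, 0, 0], [0, 0, 0, 0, 0, 0]]}, "finger_gap": 0.06}}

```text
time: 26.22
tcp_pos: [0.4983, -0.2912, 0.185]
ee_rot: [0.707, 0.707, 0.0, -0.0]
force: [-0.4, 0.6, 0.0]
opening: 0.06
gripper_force: 0.0
```

```bash
python3 - <<'E'
from h import *
import cv2
f=lambda i,k:cv2.resize(i,None,fx=k,fy=k,interpolation=cv2.INTER_CUBIC)
a,b=ctrl.get_image("side"),ctrl.get_image("top")
cv2.imwrite("pics/k.png",np.vstack([np.hstack([f(a[260:330,310:390,::-1],4),f(b[195:265,440:520,::-1],4)]),f(b[140:285,130:290,::-1],2)[:, :640].repeat(2,1)[:,:640]]))
E
```

```text
(no output)
```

View pics/k.png

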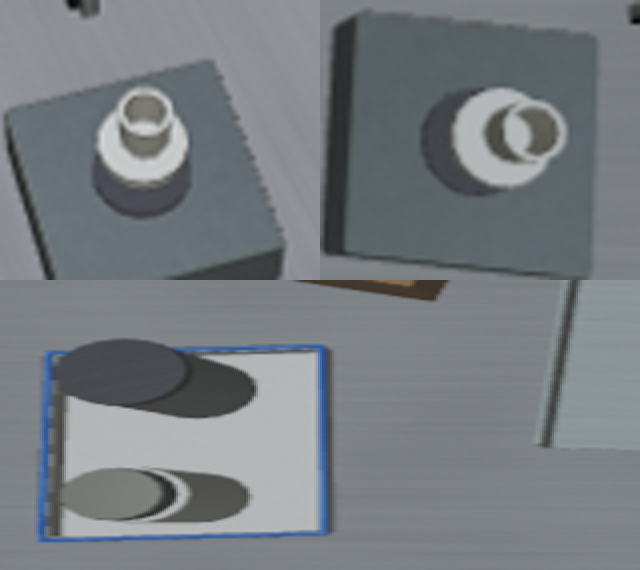

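The crucible is upright and centred on the disc, and the bottle and tin still stand in the tray. Next I'll fetch the tin.

To row units: 0.034 m / 0.8 = 0.0425, 0.004 m / 0.8 = 0.005.

Emit:
{"method": "hand_motion", "body": {"steps": {"increments":[[0.02, 0.0025, 0, 0, 0, 0], [0.0425, 0.005, 0, 0, 0, 0], [0.0425, 0.005, 0, 0, 0, 0], [0.0425, 0.005, 0, 0, 0, 0], [0.0425, 0.005, 0, 0, 0, 0], [0.0425, 0.005, 0, 0, 0, 0], [0.0425, 0.005, 0, 0, 0, 0], [0.0425, 0.005, 0, 0, 0, 0], [0.0425, 0.005, 0, 0, 0, 0], [0.0425, 0.005, 0, 0, 0, 0], [0.0425, 0.005, 0, 0, 0, 0], [0.0425, 0.005, 0, 0, 0, 0], [0.0425, 0.005, 0, 0, 0, 0], [0.0425, 0.005, 0, 0, 0, 0], [0.0425, 0.005, 0, 0, 0, 0], [0.0425, 0.005, 0, 0, 0, 0], [0.0425, 0.005, 0, 0, 0, 0], [0.0425, 0.005, 0, 0, 0, 0], [0.0063, 0.0025, 0, 0, 0, 0], [0, 0, 0, 0, 0, 0]]}, "finger_gap": 0.085}}

```text
time: 27.98
tcp_pos: [0.5691, 0.31, 0.184]
ee_rot: [0.706, 0.708, -0.001, -0.001]
force: [1.0, 0.5, 0.3]
opening: 0.0846
gripper_force: 0.0
```

Emit:
{"method": "hand_motion", "body": {"steps": {"increments":[[0, 0, 0, 0, 0, 0]]}}}

```text
time: 28.07
tcp_pos: [0.5695, 0.3078, 0.1845]
ee_rot: [0.707, 0.707, -0.001, -0.0]
force: [0.4, -1.2, -0.2]
opening: 0.085
gripper_force: 0.0
```

To row units: 0.025 m / 0.8 = 0.0313, 0.02 m / 0.8 = 0.025.

Emit:
{"method": "hand_motion", "body": {"steps": {"increments":[[0, 0.0009, 0.0125, 0, 0, 0], [0, 0, 0.025, 0, 0, 0], [0, 0, 0.0313, 0, 0, 0], [0, 0, 0.0313, 0, 0, 0], [0, 0, 0.025, 0, 0, 0], [0, 0, 0.025, 0, 0, 0], [0, 0, 0.015, 0, 0, 0], [0, 0, 0.0075, 0, 0, 0], [0, 0, 0.005, 0, 0, 0], [0, 0, 0, 0, 0, 0], [0, 0, 0, 0, 0, 0]]}}}

```text
time: 28.98
tcp_pos: [0.5717, 0.3077, 0.0444]
ee_rot: [0.707, 0.707, 0.001, 0.0]
force: [0.3, 0.5, 0.1]
opening: 0.085
gripper_force: 0.0
```

Emit:
{"method": "hand_motion", "body": {"steps": {"increments":[[0, 0, 0, 0, 0, 0], [0, 0, 0, 0, 0, 0], [0, 0, 0, 0, 0, 0], [0, 0, 0, 0, 0, 0], [0, 0, 0, 0, 0, 0], [0, 0, 0, 0, 0, 0], [0, 0, 0, 0, 0, 0], [0, 0, 0, 0, 0, 0], [0, 0, 0, 0, 0, 0]]}, "finger_gap": 0.04}}

```text
time: 29.73
tcp_pos: [0.5718, 0.3081, 0.0449]
ee_rot: [0.707, 0.707, 0.001, 0.0]
force: [-2.3, -0.1, 5.8]
opening: 0.0601
gripper_force: 63.8
```

Emit:
{"method": "hand_motion", "body": {"steps": {"increments":[[0, 0, -0.0038, 0, 0, 0], [0, 0, -0.0075, 0, 0, 0], [0, 0, -0.0125, 0, 0, 0], [0, 0, -0.0188, 0, 0, 0], [0, 0, -0.0225, 0, 0, 0], [0, 0, -0.0188, 0, 0, 0], [0, 0, -0.01, 0, 0, 0], [0, 0, 0, 0, 0, 0], [0, 0, 0, 0, 0, 0]]}}}

```text
time: 30.48
tcp_pos: [0.5713, 0.3078, 0.1185]
ee_rot: [0.707, 0.707, 0.0, 0.0]
force: [-0.4, -0.1, -3.0]
opening: 0.0602
gripper_force: 65.5
```

Careful with the scale: shifts go in shares of 800 mm and turns go in shares of 4 rad. That gives: -0.025 m / 0.8 = -0.0313, -0.022 m / 0.8 = -0.0275.

Emit:
{"method": "hand_motion", "body": {"steps": {"increments":[[-0.01, 0, 0, 0, 0, 0], [-0.0188, 0, 0, 0, 0, 0], [-0.0275, 0, 0, 0, 0, 0], [-0.0313, 0, 0, 0, 0, 0], [-0.0313, 0, 0, 0, 0, 0], [-0.0313, 0, 0, 0, 0, 0], [-0.0313, 0, 0, 0, 0, 0], [-0.0313, 0, 0, 0, 0, 0], [-0.0313, 0, 0, 0, 0, 0], [-0.0313, 0, 0, 0, 0, 0], [-0.0313, 0, 0, 0, 0, 0], [-0.0313, 0, 0, 0, 0, 0], [-0.0275, 0.0025, 0, 0, 0, 0], [-0.0275, 0.0025, 0, 0, 0, 0], [-0.02, 0.0013, 0, 0, 0, 0], [-0.01, 0, 0, 0, 0, 0], [0, 0, 0, 0, 0, 0], [0, 0, 0, 0, 0, 0]]}}}

```text
time: 31.98
tcp_pos: [0.5754, -0.0304, 0.1178]
ee_rot: [0.707, 0.707, -0.0, -0.001]
force: [0.7, -0.2, -2.8]
opening: 0.0603
gripper_force: 65.6
```

Emit:
{"method": "hand_motion", "body": {"steps": {"increments":[[0, 0, 0.0075, 0, 0, 0], [0, 0, 0.015, 0, 0, 0], [0, 0, 0.0188, 0, 0, 0], [0, 0, 0.0188, 0, 0, 0], [0, 0, 0.0138, 0, 0, 0], [0, 0, 0.0075, 0, 0, 0], [0, 0, 0.0038, 0, 0, 0], [0, 0, 0.0013, 0, 0, 0], [0, 0, 0, 0, 0, 0], [0, 0, 0, 0, 0, 0], [0, 0, 0, 0, 0, 0]]}}}

```text
time: 32.9
tcp_pos: [0.5766, -0.0304, 0.0501]
ee_rot: [0.707, 0.707, 0.0, 0.001]
force: [-0.1, -0.3, -3.8]
opening: 0.06
gripper_force: 65.6
```

To row units: 0.002 m / 0.8 = 0.0025, 0.001 m / 0.8 = 0.0013.

Emit:
{"method": "hand_motion", "body": {"steps": {"increments":[[0, -0.0006, 0.0025, 0, 0, 0], [0, 0, 0.0013, 0, 0, 0], [0, 0, 0.0006, 0, 0, 0], [0, 0, 0, 0, 0, 0]]}}}

```text
time: 33.23
tcp_pos: [0.5757, -0.0303, 0.046]
ee_rot: [0.707, 0.707, 0.0, 0.0]
force: [-0.7, 0.7, -1.4]
opening: 0.0603
gripper_force: 65.7
```

Emit:
{"method": "hand_motion", "body": {"steps": {"increments":[[0, 0, 0.0013, 0, 0, 0], [0, 0, 0, 0, 0, 0], [0, 0, 0, 0, 0, 0]]}}}

```text
time: 33.48
tcp_pos: [0.5758, -0.0304, 0.0459]
ee_rot: [0.707, 0.707, 0.0, 0.0]
force: [-4.9, 0.5, 7.3]
opening: 0.0606
gripper_force: 66.3
```

Contact. Release, rise and go to the bottle at (0.4598, 0.3005).

To row units: -0.03 m / 0.8 = -0.0375, -0.02 m / 0.8 = -0.025.

Emit:
{"method": "hand_motion", "body": {"steps": {"increments":[[0, 0, 0, 0, 0, 0], [0, 0, 0, 0, 0, 0], [0, 0, 0, 0, 0, 0], [0, 0, 0, 0, 0, 0], [0, 0, 0, 0, 0, 0], [0, 0, -0.0125, 0, 0, 0], [0, 0, -0.025, 0, 0, 0], [0, 0, -0.0375, 0, 0, 0], [0, 0, -0.0375, 0, 0, 0], [0, 0, -0.0375, 0, 0, 0], [0, 0, -0.025, 0, 0, 0], [0, 0, 0, 0, 0, 0]]}, "finger_gap": 0.085}}

```text
time: 34.48
tcp_pos: [0.5778, -0.0309, 0.1911]
ee_rot: [0.707, 0.707, 0.002, 0.003]
force: [0.2, 0.7, 0.8]
opening: 0.085
gripper_force: 0.0
```

Emit:
{"method": "hand_motion", "body": {"steps": {"increments":[[0.0188, -0.0065, 0, 0, 0, 0], [0.0375, -0.0131, 0, 0, 0, 0], [0.0375, -0.0131, 0, 0, 0, 0], [0.0375, -0.0131, 0, 0, 0, 0], [0.0375, -0.0131, 0, 0, 0, 0], [0.0375, -0.0131, 0, 0, 0, 0], [0.0375, -0.0131, 0, 0, 0, 0], [0.0375, -0.0131, 0, 0, 0, 0], [0.0375, -0.0131, 0, 0, 0, 0], [0.0375, -0.0131, 0, 0, 0, 0], [0.0375, -0.0131, 0, 0, 0, 0], [0.02, -0.0065, 0, 0, 0, 0], [0, 0, 0, 0, 0, 0], [0, 0, 0, 0, 0, 0]]}}}

```text
time: 35.65
tcp_pos: [0.459, 0.3014, 0.1841]
ee_rot: [0.706, 0.708, -0.001, -0.0]
force: [0.0, 0.0, -0.2]
opening: 0.0851
gripper_force: 0.0
```

To row units: 0.025 m / 0.8 = 0.0313, -0.0005 m / 0.8 = -0.0006.

Emit:
{"method": "hand_motion", "body": {"steps": {"increments":[[-0.0006, 0, 0.0125, 0, 0, 0], [0, 0, 0.025, 0, 0, 0], [0, 0, 0.0313, 0, 0, 0], [0, 0, 0.0313, 0, 0, 0], [0, 0, 0.025, 0, 0, 0], [0, 0, 0.0225, 0, 0, 0], [0, 0, 0.015, 0, 0, 0], [0, 0, 0.0075, 0, 0, 0], [0, 0, 0.005, 0, 0, 0], [0, 0, 0, 0, 0, 0], [0, 0, 0, 0, 0, 0]]}}}

```text
time: 36.57
tcp_pos: [0.4608, 0.3002, 0.0456]
ee_rot: [0.707, 0.707, 0.001, 0.0]
force: [0.5, -0.0, 1.2]
opening: 0.0849
gripper_force: 0.0
```

Emit:
{"method": "hand_motion", "body": {"steps": {"increments":[[0, 0, 0, 0, 0, 0], [0, 0, 0, 0, 0, 0], [0, 0, 0, 0, 0, 0], [0, 0, 0, 0, 0, 0], [0, 0, 0, 0, 0, 0], [0, 0, 0, 0, 0, 0], [0, 0, 0, 0, 0, 0], [0, 0, 0, 0, 0, 0], [0, 0, 0, 0, 0, 0]]}, "finger_gap": 0.03}}

```text
time: 37.32
tcp_pos: [0.4606, 0.3006, 0.046]
ee_rot: [0.707, 0.707, 0.001, 0.0]
force: [-2.5, -0.2, 6.1]
opening: 0.0481
gripper_force: 61.3
```

Emit:
{"method": "hand_motion", "body": {"steps": {"increments":[[0, 0, -0.0038, 0, 0, 0], [0, 0, -0.0075, 0, 0, 0], [0, 0, -0.0125, 0, 0, 0], [0, 0, -0.0188, 0, 0, 0], [0, 0, -0.0225, 0, 0, 0], [0, 0, -0.0188, 0, 0, 0], [0, 0, -0.01, 0, 0, 0], [0, 0, 0, 0, 0, 0], [0, 0, 0, 0, 0, 0]]}}}

```text
time: 38.07
tcp_pos: [0.4604, 0.3003, 0.12]
ee_rot: [0.707, 0.707, 0.0, 0.0]
force: [0.2, 0.9, -2.5]
opening: 0.0478
gripper_force: 62.1
```

Emit:
{"method": "hand_motion", "body": {"steps": {"increments":[[-0.01, 0.005, 0, 0, 0, 0], [-0.0188, 0.0094, 0, 0, 0, 0], [-0.025, 0.0125, 0, 0, 0, 0], [-0.0275, 0.0138, 0, 0, 0, 0], [-0.0275, 0.0138, 0, 0, 0, 0], [-0.0275, 0.0138, 0, 0, 0, 0], [-0.0275, 0.0138, 0, 0, 0, 0], [-0.0275, 0.0138, 0, 0, 0, 0], [-0.0275, 0.0138, 0, 0, 0, 0], [-0.0275, 0.0138, 0, 0, 0, 0], [-0.025, 0.0125, 0, 0, 0, 0], [-0.0188, 0.0094, 0, 0, 0, 0], [-0.0125, 0.005, 0, 0, 0, 0], [0, 0, 0, 0, 0, 0], [0, 0, 0, 0, 0, 0]]}}}

```text
time: 39.32
tcp_pos: [0.5796, 0.0579, 0.119]
ee_rot: [0.707, 0.707, -0.0, -0.001]
force: [-0.5, -0.1, -1.0]
opening: 0.0482
gripper_force: 62.1
```

Emit:
{"method": "hand_motion", "body": {"steps": {"increments":[[0, 0, 0.0075, 0, 0, 0], [0, 0, 0.015, 0, 0, 0], [0, 0, 0.0188, 0, 0, 0], [0, 0, 0.0188, 0, 0, 0], [0, 0, 0.0138, 0, 0, 0], [0, 0, 0.0075, 0, 0, 0], [0, 0, 0.0038, 0, 0, 0], [0, 0, 0.0013, 0, 0, 0], [0, 0, 0, 0, 0, 0], [0, 0, 0, 0, 0, 0], [0, 0, 0, 0, 0, 0]]}}}

```text
time: 40.23
tcp_pos: [0.5808, 0.0582, 0.0516]
ee_rot: [0.707, 0.707, 0.0, 0.001]
force: [0.3, -0.4, -2.1]
opening: 0.0478
gripper_force: 62.1
```

To row units: 0.002 m / 0.8 = 0.0025, 0.001 m / 0.8 = 0.0013.

Emit:
{"method": "hand_motion", "body": {"steps": {"increments":[[0, 0, 0.0025, 0, 0, 0], [0, 0, 0.0013, 0, 0, 0], [0, 0, 0.0006, 0, 0, 0], [0, 0, 0, 0, 0, 0]]}}}

```text
time: 40.57
tcp_pos: [0.5801, 0.0582, 0.0472]
ee_rot: [0.707, 0.707, 0.0, -0.0]
force: [-0.6, -0.8, -2.5]
opening: 0.0479
gripper_force: 62.1
```

Emit:
{"method": "hand_motion", "body": {"steps": {"increments":[[0, 0, 0.0013, 0, 0, 0], [0, 0, 0, 0, 0, 0], [0, 0, 0, 0, 0, 0]]}}}

```text
time: 40.82
tcp_pos: [0.5802, 0.0582, 0.047]
ee_rot: [0.707, 0.707, 0.0, 0.0]
force: [-3.5, -0.2, 5.3]
opening: 0.0481
gripper_force: 62.6
```

Contact. Release, rise, back off to the left, and check.

To row units: -0.03 m / 0.8 = -0.0375, -0.02 m / 0.8 = -0.025.

Emit:
{"method": "hand_motion", "body": {"steps": {"increments":[[0, 0, 0, 0, 0, 0], [0, 0, 0, 0, 0, 0], [0, 0, 0, 0, 0, 0], [0, 0, 0, 0, 0, 0], [0, 0, 0, 0, 0, 0], [0, 0, -0.0125, 0, 0, 0], [0, 0, -0.025, 0, 0, 0], [0, 0, -0.0375, 0, 0, 0], [0, 0, -0.0375, 0, 0, 0], [0, 0, -0.0375, 0, 0, 0], [0, 0, -0.025, 0, 0, 0], [0, 0, 0, 0, 0, 0], [0.0188, -0.0063, 0, 0, 0, 0], [0.0375, -0.0125, 0, 0, 0, 0], [0.0375, -0.0125, 0, 0, 0, 0], [0.0375, -0.0125, 0, 0, 0, 0], [0.0375, -0.0125, 0, 0, 0, 0], [0.0375, -0.0125, 0, 0, 0, 0], [0.0188, -0.0063, 0, 0, 0, 0], [0, 0, 0, 0, 0, 0]]}, "finger_gap": 0.085}}

```text
time: 42.48
tcp_pos: [0.5188, 0.2411, 0.1866]
ee_rot: [0.706, 0.708, 0.0, -0.0]
force: [-0.4, 0.4, 0.2]
opening: 0.085
gripper_force: 0.0
```

Emit:
{"method": "hand_motion", "body": {"steps": {"increments":[[0, 0, 0, 0, 0, 0], [0, 0, 0, 0, 0, 0], [0, 0, 0, 0, 0, 0]]}}}

```text
time: 42.73
tcp_pos: [0.5206, 0.2372, 0.1863]
ee_rot: [0.708, 0.707, -0.0, 0.0]
force: [-0.2, -0.0, 0.0]
opening: 0.0848
gripper_force: 0.0
```

```bash
python3 - <<'E'
from h import *
import cv2
b=ctrl.get_image("top")[:,:,::-1];a=ctrl.get_image("side")[:,:,::-1]
f=lambda i,k:cv2.resize(i,None,fx=k,fy=k,interpolation=cv2.INTER_CUBIC)
o=cv2.imread("pics/top0.png")
cv2.imwrite("pics/l.png",np.vstack([np.hstack([f(b[120:240,260:390],3),f(o[120:240,260:390],3)]),f(a[140:360,260:520],1.5)[:200,:390].repeat(2,1)[:,:780]*0+np.hstack([f(a[150:250,280:410],3)[:200],f(a[260:360,280:410],3)[:200]])]))
E
```

```text
(no output)
```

View pics/l.png

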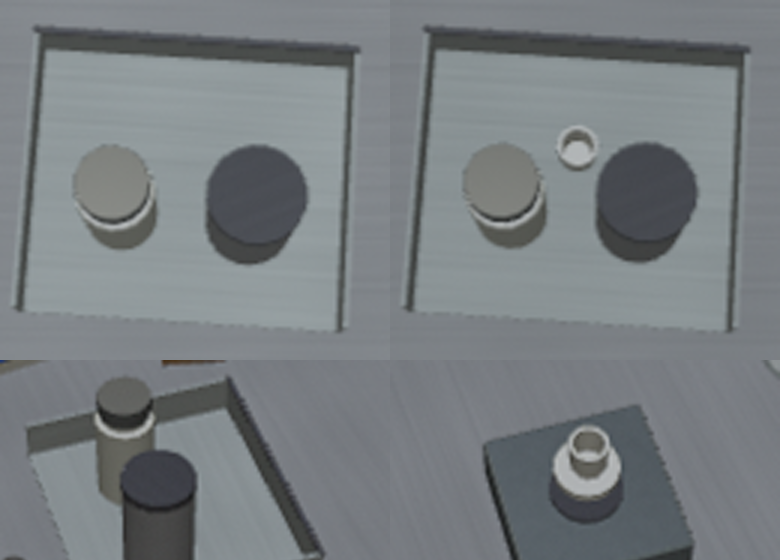

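The bottle (112,184 vs 112,183 before) and tin (257,194 vs 257,192) are back within about 1 mm. The crucible is upright on the pedestal and the arm is clear.

```bash
python3 -c "
from bench import ctrl
print(ctrl.hand_in())"
```

```text
the job is handed in; nothing more can be done
None
```

I handed the job in at about 43 s: the crucible stands on the pedestal about 2 mm from its middle, the bottle and tin are back within about 1–2 mm of their starting spots by camera, and the hand-in call returned no verdict.

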